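# Roll a sample bottle up the reader's gutter and start the reading

### The job

With closed fingertips, gently nudge the brown bottle lying in the sloped gutter uphill, over the crest, so that it settles against the stop at the top and does not roll back; do not grasp or lift it. Then press the green key on the white pad all the way down and let it go. Press the key only once the bottle is home, and leave everything else on the bench where it is.

Things in the scene. Friction and masses are not known exactly. Their poses are not given: they have to be found in the camera images.
- bottle: brown bottle with paper band and blue cap, lying across the gutter: plain cylinder 44 mm in diameter, 90 mm long along its own y, 110 to 220 g. Origin on its axis at mid-length. It rolls freely. It starts resting against two lugs at the gutter's low end, origin at (-0.082, 0, 0.049) m in gutter, and rolls back there if let go on the rising floor
- gutter: fixed sloped gutter, white floor between orange walls, white reader box at the upper end. Origin on the bench under its centre line; +x uphill along the gutter, +y across, +z up. Here the floor rises at 10 degrees from x = -110 mm (22 mm above the bench) to the crest. Inside width 96 mm; walls 5 mm thick, 20 mm above the floor. Downhill of x = -115 mm there is only the bench
- low_gap (a point): mid-gap between the two orange lugs at the gutter's low end, on the floor there: (-0.105, 0, 0.023) m in gutter; axes as gutter. The lugs fill x = -115 to -100 mm in gutter, are 30 mm high and leave a 72 mm wide gap, through which a fingertip can come from downhill to the bottle's lower side
- crest (a point): highest line of the floor, on the centre line: (0.045, 0, 0.049) m in gutter. Beyond it the floor dips at 14 degrees to the upright stop at x = 97 mm (top 86 mm above the bench; the reader box behind it ends at x = 169 mm and is 94 mm high). A bottle whose origin is past the crest rolls into the dip by itself
- deck: the rising floor, part of the gutter; origin in the middle of the floor's low edge, +x up the slope along the floor, +z square to it: the bottle's origin is 22 mm up this z while it lies on the rising floor, and less in the seat
- seat (a point): where the bottle's origin is when it lies home in the dip against the stop: (0.075, 0, 0.065) m in gutter; axes as gutter
- read_key (a joint): travel of the green push key: 0 up, 0.006 m fully down, spring return, about 5 N at the bottom
- read_key_top (a point): centre of the top face of the round green key, 32 mm in diameter, 48 mm above the bench; it is pressed straight down. It sits in a black ring (12 mm high) in the middle of a fixed white pad 75 x 75 x 30 mm, beside the gutter
- spare_bottle: identical-looking brown bottle with blue cap, standing upright on the bench near the gutter, 44 mm across, 90 mm tall; origin at the centre of its underside. Not part of the job
- tip_box: blue box with pale lid, 85 x 115 x 68 mm; origin at the centre of its underside. Leave alone
- dishes: stack of three pale round dishes, 90 mm across, 41 mm high; origin at the centre of the underside. Leave alone
- tube_rack: blue rack of blue-capped tubes, 90 x 190 mm, 106 mm high; origin at the centre of its underside. Leave alone
- pipette: white hand pipette lying on the bench, about 260 mm long along its x, 30 mm high; origin near its middle, at bench level. Leave alone
- beaker: small glass beaker, 68 mm across, 85 mm high; origin at the centre of its underside. Leave alone
There are look-alikes about, which are no part of the job. Leave any orange look-alike of the bottle alone. Leave any purple look-alike of the part that bears read_key alone.

How it is judged:
On the way, in this order (a step that is already met when the one before it is completed fails the run):
1. the bottle lies home in the dip against the stop (x of bottle in the frame of seat between -0.005 and 0.005 m and z of bottle in the frame of seat between -0.005 and 0.004 m and y of bottle in the frame of seat between -0.01 and 0.01 m and linear speed of bottle below 0.03 m/s), for 0.3 s.
2. the green key is pressed down (value of joint read_key above 0.0045 m), for 0.05 s.
At the end, for the whole second after the job is handed in: the bottle lies at rest in the dip against the stop (within 5 mm of the seat along the gutter, 5 mm in height, 10 mm across), having been seated before the key went down at least 4.5 mm; the key has been let up again (under 1 mm) (x of bottle in the frame of seat between -0.005 and 0.005 m and z of bottle in the frame of seat between -0.005 and 0.004 m and y of bottle in the frame of seat between -0.01 and 0.01 m and linear speed of bottle below 0.02 m/s and value of joint read_key below 0.001 m); the robot touches nothing.
It fails at once if the bottle is lifted more than 12 mm off the gutter's floor, or leaves the gutter (z of bottle in the frame of deck above 0.034 m or y of bottle in the frame of deck above 0.03 m or y of bottle in the frame of deck below -0.03 m or height (world z) of bottle below 0.038 m).
It fails at once if the bottle is gripped or shoved with more than 25 N (contact force between the fingers and bottle above 25 N).
It fails at once if the key is pressed before the bottle is home (value of joint read_key above 0.003 m and (x of bottle in the frame of seat below -0.008 m or z of bottle in the frame of seat above 0.008 m)).
It fails at once if a bystander is moved by more than 15 mm (distance of any of spare_bottle, tip_box, dishes, tube_rack, pipette, beaker from where it was at the start of the episode above 0.015 m).
It also fails if it takes over 45 s, if anything falls off the work surface, if the arm or the gripper's body presses on something with over 40 N, if the wrist force passes 120 N, or if a joint passes its speed limit or range.

### The arm

A 6-joint arm with a two-finger parallel gripper is mounted at the origin on the work surface. World frame = base frame: x ahead of the robot, y to its left, z up, the work surface at z = 0. Lengths are in m, angles in rad, forces in N, time in s.
With the tool pointing down it reaches from about 0.35 to 0.875 m from the base axis. Payload 4.2 kg.
Tool frame: the origin (TCP) lies at the very end of the fingers, on their centre line; the grasp point (between the pads) lies 19 mm behind it; z points along the fingers, y is the direction in which the jaws open and shut (so a half turn about z gives the same grasp; the last joint's range is limited). The gripper opens to 85 mm and grips with 20 to 120 N. Pads are 22 mm wide; open, the fingers measure 114 mm over their backs; the gripper's body (76 mm by 85 mm) begins 54 mm behind the grasp point. The pads swing forward as they close: fully open they stand 13 mm farther back than shut.
Start: joints at [1.557, 0.385, 0.008, 0, -1.194, -0.259], TCP at [0.168, 0.602, 0.231] pointing down, gripper open.
Joint ranges: [-3.14, 3.14], [-1.21, 2.06], [-1.07, 1.41], [-3.16, 2.05], [-2.99, -0.16], [-3.1, 3.1]. Speed limits (rad/s): [2.79, 2.79, 3.14, 3.14, 3.14, 3.14].

### API

Orientations are given as [roll, pitch, yaw] about the fixed x, y, z axes, in that order (R = Rz(yaw) Ry(pitch) Rx(roll)).
In Python, from plant import monitor, capture, job, find_in, regions_of, landmark_of gives the robot as it stands. The module is installed in compiled form; this text tells all that it offers.
- The arm moves only by the shell command python3 -m crank 'ROWS' [OPENING] [FORCE]. ROWS is JSON, a list that holds one entry, the list of rows, each a list of 4 numbers: the shift along the tool's x, y, z in m, then the turn about the tool's z in rad. A call has 1 to 10 rows; each row shifts and turns the commanded pose from where the row before left it, along the tool's axes as they then stand; what a row does not reach is not made up. A row lasts 1/12 s, in which the tool goes at most 41.7 mm and 7.16 degrees, less where a joint would pass 70% of its speed; a pose out of reach is approached as far as the arm can. A call is refused whole if a number of a shift passes 0.0417 or a number of a turn 0.125, either way. A call with a gripper value outside its range is refused whole. OPENING is the closure, from 0 (fully open) to 1 (shut), set as the call begins (- or left out, the last holds). The fingers move at their own pace and stop on an object; FORCE is the grip in N (left out, the last holds). Time passes only in rows, so rows that do not move let the fingers close. It gives the time, the measured TCP pose, the force and the opening at its end, in the units of the state.
- monitor.state(): the state, without advancing time (a new reading comes with each control period).
- capture(name): name is "side" or "top"; returns a dict with "pixels" (400x640x3 uint8, blue, green, red), "fx", "fy", "cx", "cy" (pixels), "k1" (the pictures are not rectified: a ray, as slopes to the right and down, at radius r is drawn at 1 + k1 r^2 times it, then the intrinsics apply), "eye" and "orientation" of the camera in the world. Camera axes: x right, y down, z forward; pixel columns grow to the right and rows downward; lengths in m; the calibration is good to about 2 mm. A picture is of the moment at which its call begins. There is no depth.
- job.hand_in(): hands the job in, once; it reports no verdict.
Trained networks look in the newest picture that a camera, given by its name, has taken for a name from the list of things; names that differ only in an ending like _2 or _b are one class to them, and where a whole thing is asked for, a point or a joint stands for the part that bears it (a point fixed in the world has none). Each returns a list of dicts, best first, with "score" (0 to 1); they miss things now and then, are a little off and sometimes report something else, mostly with a low value. They report only what shows in the picture. A call takes as long as a camera call. They do not tell look-alikes from the thing itself.
- find_in(camera, target): "bbox" ([left, top, right, bottom] in pixels, round what is visible of it).
- regions_of(camera, target): "mask" (400x640 bool, what is visible of it) and "bbox" ([left, top, right, bottom] in pixels, round what is visible of it).
- landmark_of(camera, target): "at" ([column, row] in pixels: a listed point, or the origin of a listed thing).
The state is a dict: "time_s": time; "joints": joint angles; "dq": joint speeds; "joint_torque": joint torques, N m; "position": TCP position; "tool_rot": TCP orientation; "contact_force": force on the tool from outside, world axes, zero at the start; "moment": the same for the moment, N m; "opening": opening from 0.0 (shut) to 1.0 (fully open).
Only numpy, scipy, OpenCV 4.12 (cv2) and the standard library are available. Lean on these libraries where they do the work, as an engineer would, in place of code of your own. Each camera call takes 0.05 s, during which the arm holds its last target.

## Working session

There is one attempt and no reset: what is moved stays moved. The work goes in short steps, Python scripts to look and compute and a shell command to move; the robot and the scene stay as the last step left them, time stands still between calls to the robot, and variables do not carry over. Pictures are saved under pics/ and viewed, and the job is handed in when it is done.

```bash
mkdir -p pics; cat > h.py <<'E'
import numpy as np, cv2
from plant import monitor, capture, job, find_in, regions_of, landmark_of
from scipy.spatial.transform import Rotation as R
def rot(o):
    o=np.array(o,float)
    if o.shape==(3,3): return o
    if o.size==3: return R.from_euler('xyz',o).as_matrix()
    return R.from_quat(o).as_matrix()
def ray(c,px):
    K=np.array([[c['fx'],0,c['cx']],[0,c['fy'],c['cy']],[0,0,1.]])
    u=cv2.undistortPoints(np.array([[px]],float),K,np.array([c['k1'],0,0,0,0.]))[0,0]
    return np.array(c['eye']),rot(c['orientation'])@np.array([u[0],u[1],1])
def atz(c,px,z):
    e,d=ray(c,px); return e+d*(z-e[2])/d[2]
def proj(c,p):
    K=np.array([[c['fx'],0,c['cx']],[0,c['fy'],c['cy']],[0,0,1.]])
    q=rot(c['orientation']).T@(np.array(p)-c['eye'])
    return cv2.projectPoints(q.reshape(1,1,3),np.zeros(3),np.zeros(3),K,np.array([c['k1'],0,0,0,0.]))[0][0,0]
E
python3 - <<'E'
from h import *
print(monitor.state())
for n in('top','side'):
    c=capture(n); cv2.imwrite(f'pics/{n}0.png',c['pixels']); print({k:v for k,v in c.items() if k!='pixels'})
    for t in['bottle','gutter','read_key','spare_bottle']:
        print(n,t,[(np.round(d['bbox']),round(d['score'],2)) for d in find_in(n,t)[:4]])
    for t in['bottle','gutter','low_gap','crest','seat','deck','read_key_top','spare_bottle']:
        print(n,t,[(np.round(d['at'],1),round(d['score'],2)) for d in landmark_of(n,t)[:4]])
E
```

```text
{'time_s': 0.0, 'joints': array([ 1.55661181e+00,  3.85573811e-01,  6.62499789e-03, -5.16796937e-04,
       -1.19400748e+00, -2.58596062e-01]), 'dq': array([ 0.00188615,  0.00056271,  0.00116942, -0.00120699,  0.000866  ,
        0.00208   ]), 'joint_torque': array([ 2.85699789e-04, -3.92285550e+01,  1.88405997e+01,  4.18602437e+00,
       -4.60305746e-03, -2.30808375e-06]), 'position': array([0.16820313, 0.60132986, 0.23020821]), 'tool_rot': array([ 3.13938168e+00, -8.81982907e-05, -2.72971145e-01]), 'contact_force': array([-0.56371748,  0.35552127, -0.76350287]), 'moment': array([-0.01101124, -0.02601025, -0.01979472]), 'opening': 0.9961891350564538}
{'fx': 395.37833991408917, 'fy': 395.37833991408917, 'cx': 318.9481627538012, 'cy': 201.06267512233336, 'k1': -0.03793002296229081, 'eye': array([ 0.45169147, -0.01633559,  1.19804557]), 'orientation': array([-3.08435602e+00, -1.47810551e-03, -1.54162633e+00])}
top bottle [(array([374., 183., 411., 200.]), 0.95), (array([338., 185., 351., 214.]), 0.76)]
top gutter [(array([253., 172., 361., 217.]), 0.93), (array([411., 135., 444., 156.
[... 846 characters left out ...]
array([336., 255., 361., 291.]), 0.88), (array([311., 216., 342., 233.]), 0.74)]
side gutter [(array([296., 154., 345., 242.]), 0.8)]
side read_key [(array([354., 205., 364., 214.]), 0.58)]
side spare_bottle [(array([275., 196., 294., 225.]), 0.59)]
side bottle [(array([345.8, 273.9]), 0.9), (array([328.1, 228.9]), 0.87)]
side gutter [(array([328.2, 226.3]), 0.71), (array([318.9, 209.5]), 0.66)]
side low_gap [(array([328.5, 236.1]), 0.6)]
side crest [(array([318.8, 191.4]), 0.64)]
side seat [(array([317.1, 179.8]), 0.97)]
side deck [(array([332.4, 237.3]), 0.66)]
side read_key_top [(array([359.3, 204.5]), 0.54), (array([270.7, 240.4]), 0.47)]
side spare_bottle [(array([284.2, 219.1]), 0.58)]
```

```bash
ls pics
```

```text
side0.png
top0.png
```

View pics/top0.png

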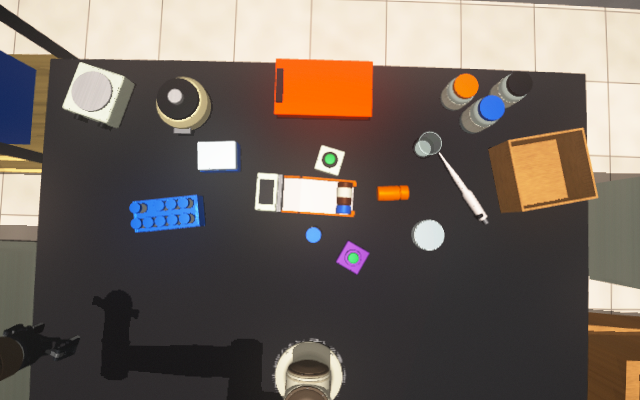

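View pics/side0.png

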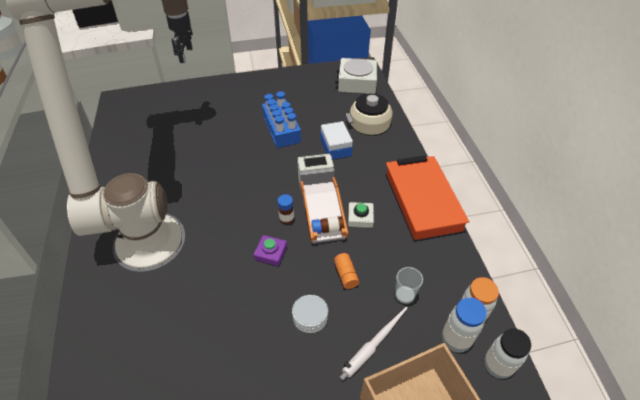

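The top view shows the gutter running from the reader box at (268,192) to the bottle at (344,198), so uphill is image left. The white pad with the green key is at (330,159). An orange look-alike lies downhill at (393,192), and the purple pad is at (352,258). I'll zoom in to fit the gutter pose.

```bash
python3 - <<'E'
from h import *
t=cv2.imread('pics/top0.png');s=cv2.imread('pics/side0.png')
cv2.imwrite('pics/topz.png',cv2.resize(t[130:280,240:440],None,fx=4,fy=4,interpolation=cv2.INTER_CUBIC))
cv2.imwrite('pics/sidez.png',cv2.resize(s[140:300,240:390],None,fx=3.7,fy=3.7,interpolation=cv2.INTER_CUBIC))
E
```

```text
(no output)
```

View pics/topz.png

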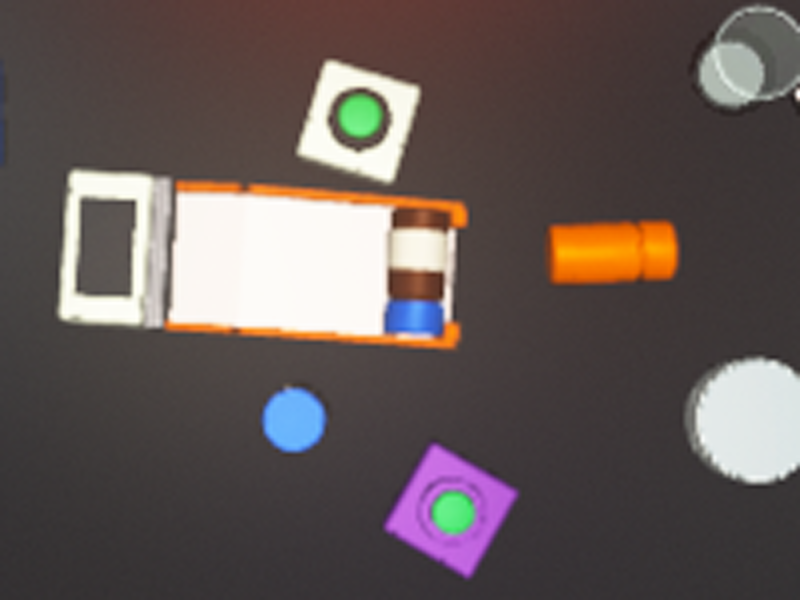

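View pics/sidez.png

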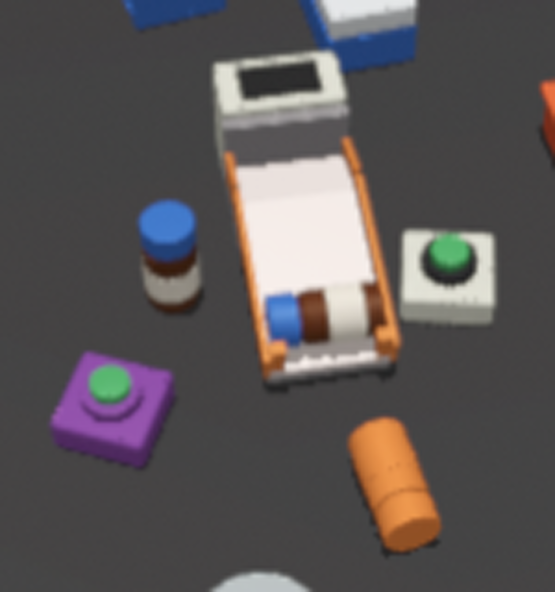

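```bash
python3 - <<'E'
from h import *
from scipy.optimize import least_squares
ct=capture('top');cs=capture('side')
T=lambda u,v:np.array([u/4+240-.375,v/4+130-.375]); S=lambda u,v:np.array([u/3.7+240-.36,v/3.7+140-.36])
# (cam,pixel,gutter pt)
obs=[(ct,T(466,203),(-.115,-.053,.052)),(ct,T(458,348),(-.115,.053,.052)),
(ct,T(72,171),(.169,-.053,.094)),(ct,T(60,320),(.169,.053,.094)),
(cs,S(266,382),(-.115,.048,.0)),(cs,S(393,370),(-.115,-.048,.0)),
(cs,S(213,64),(.169,.053,.094)),(cs,S(334,51),(.169,-.053,.094))]
kw=[(ct,np.array([348.3,200.4]),(-.105,0,.023)),(cs,np.array([328.5,236.1]),(-.105,0,.023)),(ct,np.array([300.3,194]),(.045,0,.049)),(cs,np.array([318.8,191.4]),(.045,0,.049)),(cs,np.array([317.1,179.8]),(.075,0,.065)),(ct,T(417,271),(-.082,0,.071))]
def w(p,g):
    c,s=np.cos(p[2]),np.sin(p[2]); return np.array([p[0]+c*g[0]-s*g[1],p[1]+s*g[0]+c*g[1],g[2]])
def fit(o,tag):
    f=lambda p:np.concatenate([proj(c,w(p,g))-px for c,px,g in o])
    r=least_squares(f,[.48,-.0,1.57],loss='soft_l1'); print(tag,r.x.round(4)); print(f(r.x).reshape(-1,2).round(1).tolist()); return r.x
fit(obs[:4],'top'); fit(obs[4:],'side'); p=fit(obs+kw,'all'); 
for n,g in [('low_gap',(-.105,0,.023)),('bottle',(-.082,0,.049)),('crest',(.045,0,.049)),('seat',(.075,0,.065))]: print(n,w(p,g).round(4))
k1=atz(ct,T(360,115),.048);k2=atz(cs,S(449,251),.048);print('key',k1,k2)
print('spare',atz(ct,T(295,419),.09),'orange',atz(ct,T(550,255),.022),atz(ct,T(678,250),.022))
# overlay
for c,n in((ct,'top'),(cs,'side')):
    im=c['pixels'].copy(); im=cv2.resize(im,None,fx=4,fy=4)
    def L(a,b,col): cv2.line(im,*[tuple(int(v) for v in (proj(c,w(p,q))+.375)*4) for q in(a,b)],col,1)
    for y in(-.048,-.053,.048,.053):
        L((-.115,y,.042),(.045,y,.069),(255,0,0))
    L((.045,-.048,.049),(.045,.048,.049),(0,0,255))
    for z in(.094,): 
        L((.097,-.053,z),(.169,-.053,z),(0,200,0));L((.169,.053,z),(.169,-.053,z),(0,200,0));L((.169,.053,z),(.097,.053,z),(0,200,0));L((.097,.053,.086),(.097,-.053,.086),(0,200,0))
    L((-.082,-.045,.049),(-.082,.045,.049),(0,255,255))
    L((-.104,-.045,.049),(-.104,.045,.049),(0,255,255))
    y0,x0=(130,240) if n=='top' else (140,240)
    cv2.imwrite(f'pics/ov_{n}.png',im[y0*4:y0*4+560,x0*4:x0*4+640])
E
```

```text
top [ 0.5322 -0.0071  1.5347]
[[0.5, -0.0], [0.3, 0.1], [-0.4, -0.2], [-0.3, 0.2]]
side [ 0.5331 -0.002   1.5288]
[[1.1, 1.7], [-0.9, 0.6], [-0.2, -1.5], [0.1, -1.7]]
all [ 0.5319 -0.0052  1.5312]
[[-0.2, 0.2], [-0.5, 0.3], [-1.1, -0.3], [-1.0, 0.0], [1.0, 2.6], [-1.0, 1.4], [-0.5, -0.8], [-0.2, -1.0], [2.3, -1.3], [-0.2, -0.3], [-0.4, 1.0], [0.9, 0.8], [1.0, 1.8], [0.0, 0.1]]
low_gap [ 0.5277 -0.1101  0.023 ]
bottle [ 0.5286 -0.0871  0.049 ]
crest [0.5337 0.0398 0.049 ]
seat [0.5349 0.0698 0.065 ]
key [ 0.6438867  -0.04375828  0.048     ] [ 0.64174164 -0.04514445  0.048     ]
spare [ 0.42154862 -0.00327377  0.09      ] orange [ 0.54716312 -0.18906979  0.022     ] [ 0.5537456  -0.28486129  0.022     ]
```

View pics/ov_top.png

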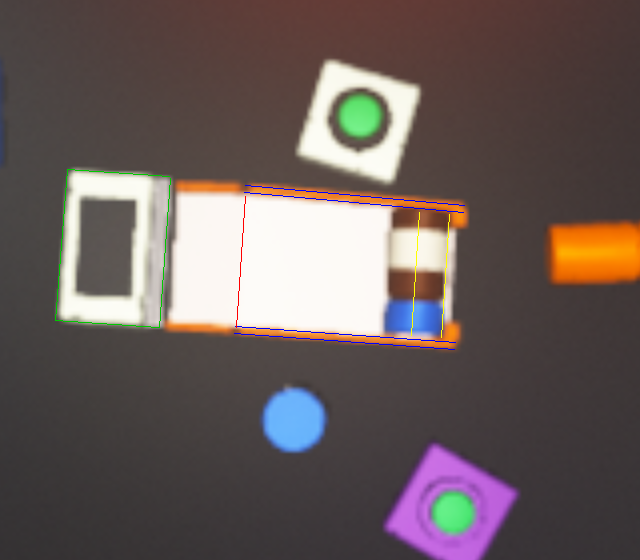

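View pics/ov_side.png

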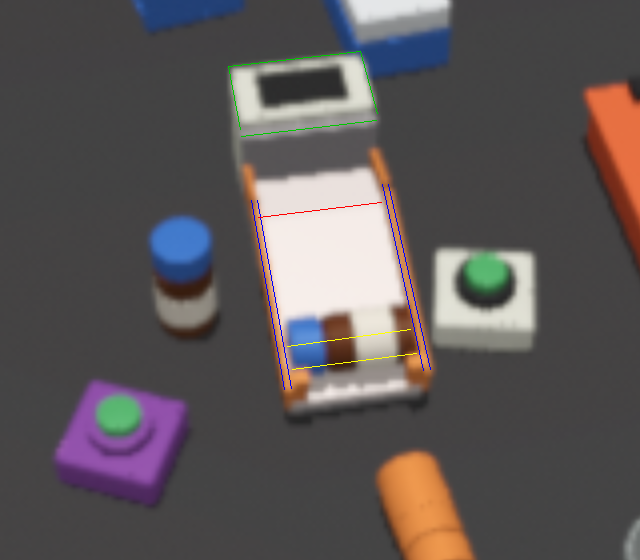

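The fitted model overlays both pictures well: gutter at about (0.532, -0.006), yaw 1.532, and key at about (0.643, -0.0445). I'll close the fingers and move above the spot downhill of the low gap.

```bash
python3 -m crank '[[[0,0,0,-0.117],[0,0,0,-0.117],[0.013,0.026,0,0],[0.013,0.026,0,0],[0.013,0.026,0,0],[0.013,0.026,0,0],[0.013,0.026,0,0],[0.013,0.026,0,0],[0.013,0.026,0,0],[0.013,0.026,0,0]]]' 1 20
python3 -m crank '[[[0.013,0.026,0,0],[0.013,0.026,0,0],[0.013,0.026,0,0],[0.013,0.026,0,0],[0.013,0.026,0,0],[0.013,0.026,0,0],[0.013,0.026,0,0],[0.013,0.026,0,0],[0.013,0.026,0,0],[0.013,0.026,0,0]]]'
python3 -m crank '[[[0.015,0.026,0,0],[0.015,0.026,0,0],[0.015,0.026,0,0],[0.015,0.026,0,0],[0.015,0.026,0,0],[0.015,0.026,0,0],[0.015,0.026,0,0],[0.015,0.026,0,0],[0.015,0.026,0,0],[0,0,0,0]]]'
```

```text
time_s: 2.23
position: [0.2646, 0.3886, 0.2315]
tool_rot: [-3.141, -0.0, -0.038]
contact_force: [0.3, 0.3, -0.1]
opening: -0.004
time_s: 3.07
position: [0.3844, 0.1238, 0.2317]
tool_rot: [-3.141, -0.001, -0.038]
contact_force: [0.4, 0.5, 0.4]
opening: 0.001
time_s: 3.9
position: [0.5118, -0.1174, 0.231]
tool_rot: [3.14, -0.001, -0.043]
contact_force: [0.4, 0.1, 0.1]
opening: -0.002
```

```bash
python3 -m crank '[[[0.008,0.013,0.02,0],[0.008,0.013,0.02,0],[0,0,0.03,0],[0,0,0.03,0],[0,0,0.03,0],[0,0,0.03,0],[0,0,0.01,0],[0,0,0,0]]]'
python3 - <<'E'
from h import *
for n in('top','side'):
    c=capture(n); im=c['pixels'][130:280,240:440] if n=='top' else c['pixels'][140:300,240:390]
    cv2.imwrite(f'pics/{n}1.png',cv2.resize(im,None,fx=3.7,fy=3.7,interpolation=cv2.INTER_CUBIC))
print(monitor.state()['position'])
E
```

```text
time_s: 4.57
position: [0.5229, -0.1403, 0.0589]
tool_rot: [3.141, 0.006, -0.039]
contact_force: [-0.5, -0.9, 1.0]
opening: -0.001
[ 0.52584787 -0.14045641  0.06236308]
```

View pics/side1.png

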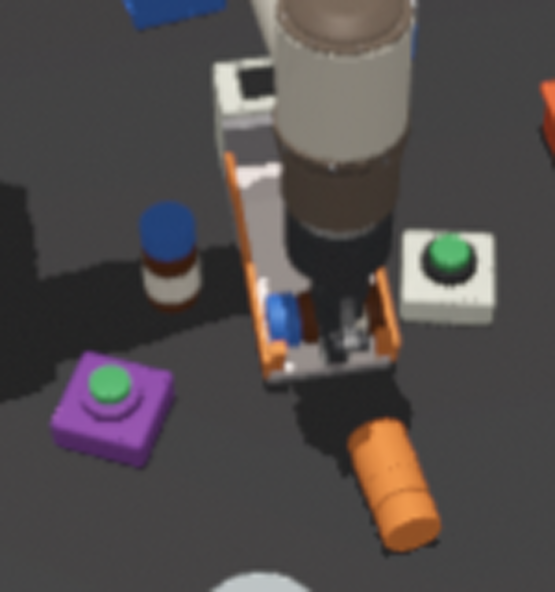

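View pics/top1.png

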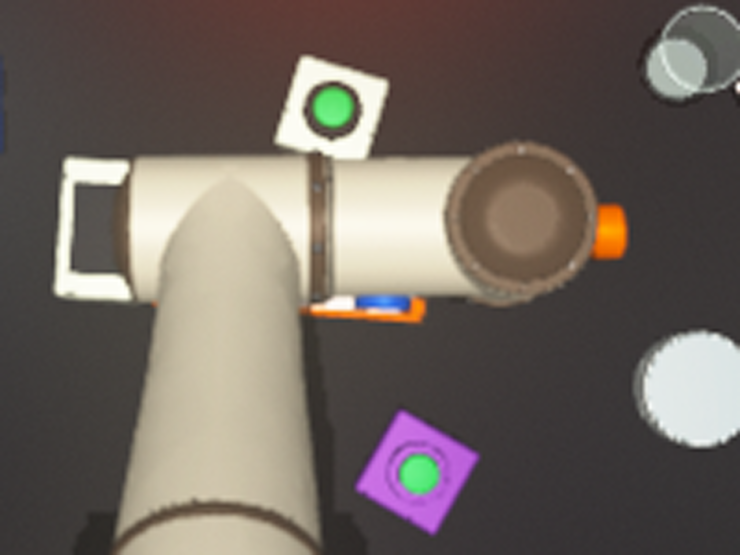

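The fingertip is centred between the lugs, at about (335,355) in the zoomed side picture, with the orange bottle clear. I'll lower it and approach the bottle gently.

```bash
python3 -m crank '[[[0.001,0,0.01,0],[0,0,0.01,0],[0,-0.003,0,0],[0,-0.003,0,0],[0,-0.002,0,0],[0,-0.002,0,0],[0,-0.002,0,0],[0,-0.002,0,0],[0,0,0,0],[0,0,0,0]]]'
python3 -c "
from h import *
print(monitor.state())"
```

```text
time_s: 5.5
position: [0.5265, -0.1264, 0.0415]
tool_rot: [-3.142, -0.0, -0.038]
contact_force: [0.7, 0.1, 0.0]
opening: -0.002
{'time_s': 5.5, 'joints': array([ 6.39786309e-02,  4.60917742e-01, -4.27622957e-01,  3.13714902e-05,
       -6.81964606e-01,  1.46830367e+00]), 'dq': array([-0.00510667,  0.00205099, -0.00049497, -0.0001865 , -0.00138908,
        0.0007568 ]), 'joint_torque': array([ 8.58907378e-02, -3.69366717e+01,  1.27921665e+01,  2.83982232e+00,
        1.27622519e-03, -3.66140936e-03]), 'position': array([ 0.52646409, -0.12640503,  0.04147177]), 'tool_rot': array([-3.14158256e+00, -2.91518006e-04, -3.84896705e-02]), 'contact_force': array([0.65438785, 0.09223843, 0.00119692]), 'moment': array([-0.01210887,  0.00696343, -0.03310436]), 'opening': -0.0016353116411633353}
```

Next, slow pushing along the slope, rising about 0.18 mm for each mm of advance.

```bash
python3 -m crank '[[[0,-0.002,0,0],[0,-0.002,0,0],[0,-0.002,0,0],[0,-0.002,0,0],[0,-0.002,-0.0003,0],[0,-0.002,-0.0003,0],[0,-0.002,-0.0003,0],[0,-0.002,-0.0003,0],[0,-0.002,-0.0003,0],[0,-0.002,-0.0003,0]]]'
python3 -m crank '[[[0,-0.003,-0.0005,0],[0,-0.003,-0.0005,0],[0,-0.003,-0.0005,0],[0,-0.003,-0.0005,0],[0,-0.003,-0.0005,0],[0,-0.003,-0.0005,0],[0,-0.003,-0.0005,0],[0,-0.003,-0.0005,0],[0,-0.003,-0.0005,0],[0,-0.003,-0.0005,0]]]'
python3 - <<'E'
from h import *
c=capture('side'); im=c['pixels'][140:300,240:390]
cv2.imwrite('pics/side2.png',cv2.resize(im,None,fx=3.7,fy=3.7,interpolation=cv2.INTER_CUBIC))
E
```

```text
time_s: 6.33
position: [0.5271, -0.1063, 0.0431]
tool_rot: [-3.142, 0.0, -0.039]
contact_force: [0.4, -3.0, 3.0]
opening: -0.001
time_s: 7.17
position: [0.5283, -0.0763, 0.0482]
tool_rot: [-3.142, 0.0, -0.039]
contact_force: [0.1, -3.1, 3.2]
opening: -0.001
```

View pics/side2.png

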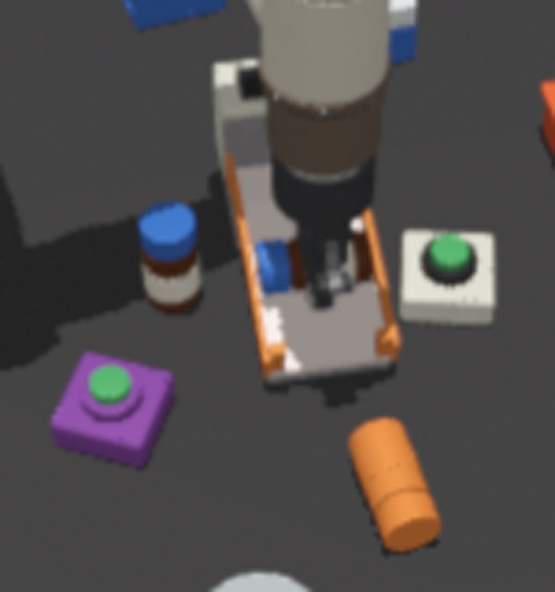

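The bottle is riding squarely at about (310,262) in the zoomed view, with roughly 4 N of contact force. I'll continue the push.

```bash
python3 -m crank '[[[0,-0.003,-0.0005,0],[0,-0.004,-0.0007,0],[0,-0.004,-0.0007,0],[0,-0.004,-0.0007,0],[0,-0.004,-0.0007,0],[0,-0.004,-0.0007,0],[0,-0.004,-0.0007,0],[0,-0.004,-0.0007,0],[0,-0.004,-0.0007,0],[0,-0.004,-0.0007,0]]]'
python3 -m crank '[[[0,-0.004,-0.0007,0],[0,-0.004,-0.0007,0],[0,-0.003,-0.0005,0],[0,-0.003,-0.0005,0],[0,-0.003,-0.0005,0],[0,-0.003,-0.0005,0],[0,-0.002,-0.0003,0],[0,-0.002,-0.0003,0],[0,-0.002,-0.0003,0],[0,-0.002,-0.0003,0]]]'
python3 - <<'E'
from h import *
c=capture('side'); im=c['pixels'][140:300,240:390]
cv2.imwrite('pics/side3.png',cv2.resize(im,None,fx=3.7,fy=3.7,interpolation=cv2.INTER_CUBIC))
E
```

```text
time_s: 8.05
position: [0.5298, -0.0372, 0.055]
tool_rot: [3.142, 0.0, -0.039]
contact_force: [-0.8, -2.4, 1.5]
opening: -0.001
time_s: 8.88
position: [0.5309, -0.0095, 0.0595]
tool_rot: [3.142, 0.0, -0.039]
contact_force: [-0.4, -2.9, 1.5]
opening: -0.002
```

View pics/side3.png

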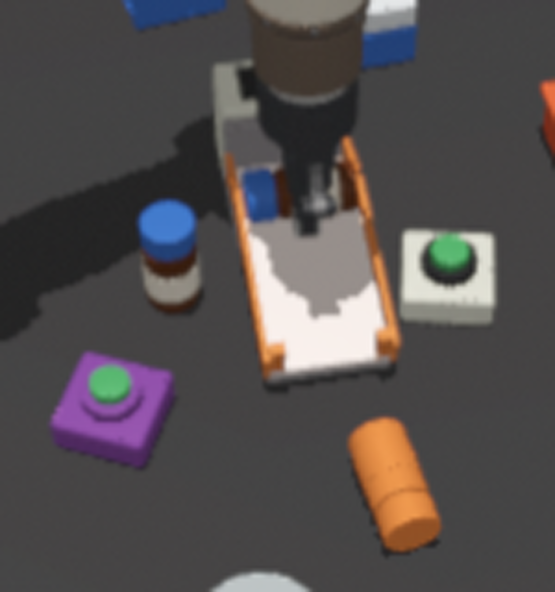

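```bash
python3 -m crank '[[[0,-0.002,-0.0003,0],[0,-0.002,-0.0003,0],[0,-0.002,-0.0003,0],[0,-0.002,-0.0003,0],[0,-0.002,-0.0003,0],[0,-0.002,-0.0003,0],[0,-0.002,0,0],[0,-0.002,0,0],[0,0,0,0],[0,0,0,0]]]'
python3 - <<'E'
from h import *
c=capture('side'); im=c['pixels'][140:300,240:390]
cv2.imwrite('pics/side4.png',cv2.resize(im,None,fx=3.7,fy=3.7,interpolation=cv2.INTER_CUBIC))
E
```

```text
time_s: 9.77
position: [0.5315, 0.0066, 0.0611]
tool_rot: [-3.142, 0.0, -0.038]
contact_force: [-0.0, -0.4, 0.5]
opening: -0.001
```

View pics/side4.png

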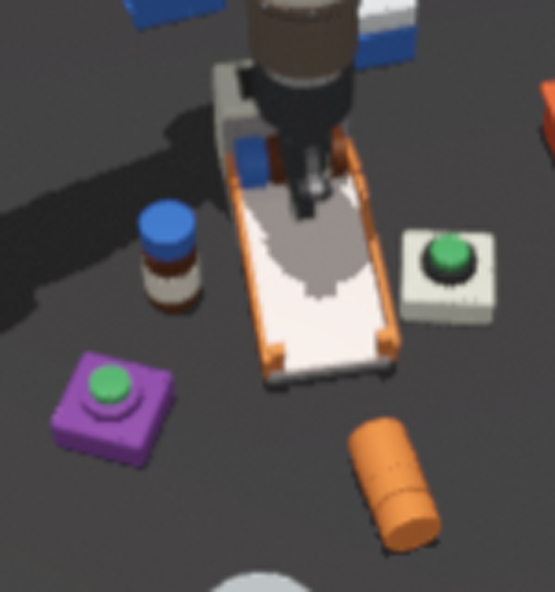

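The force has dropped away and the bottle has rolled on towards the stop. I'll back off, rise and check.

```bash
python3 -m crank '[[[0,0.004,0,0],[0,0.006,-0.002,0],[0,0.008,-0.01,0],[0,0.008,-0.02,0],[0.015,0.006,-0.02,0],[0.02,0.006,-0.02,0],[0.025,0,-0.005,0],[0.025,0,0,0],[0.025,0,0,0],[0,0,0,0]]]'
python3 - <<'E'
from h import *
for n in('top','side'):
    c=capture(n); im=c['pixels'][130:280,240:440] if n=='top' else c['pixels'][140:300,240:390]
    cv2.imwrite(f'pics/{n}5.png',cv2.resize(im,None,fx=3.7,fy=3.7,interpolation=cv2.INTER_CUBIC))
    print(n,proj(c,[.535,.07,.065]),[(d['at'],round(d['score'],2)) for d in landmark_of(n,'bottle')])
    print([(d['at'],d['score'],atz(c,d['at'],.048)) for d in landmark_of(n,'read_key_top')])
print(monitor.state()['position'])
E
```

```text
time_s: 10.65
position: [0.6439, -0.0372, 0.1391]
tool_rot: [3.141, -0.004, -0.04]
contact_force: [1.2, -0.3, -0.7]
opening: -0.001
top [289.18121292 193.81038841] [([391.2, 192.3], 0.79), ([292.1, 197.4], 0.68), ([352.2, 200.6], 0.54), ([301.1, 196.0], 0.2)]
[([355.2, 258.1], 0.56, array([ 0.35545769, -0.12577224,  0.048     ]))]
side [318.14725298 181.56835589] [([346.0, 268.3], 0.87), ([315.9, 183.2], 0.57)]
[([362.6, 208.1], 0.65, array([ 0.64580271, -0.0484954 ,  0.048     ])), ([267.0, 244.8], 0.64, array([ 0.34907552, -0.12438497,  0.048     ]))]
[ 0.63905581 -0.03619471  0.13873882]
```

View pics/side5.png

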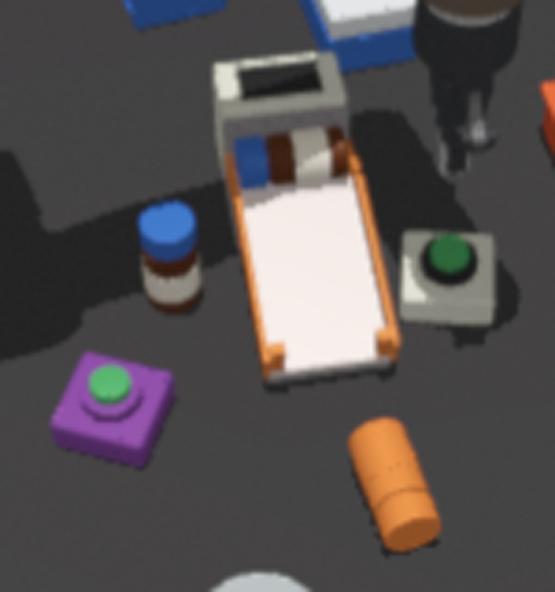

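View pics/top5.png

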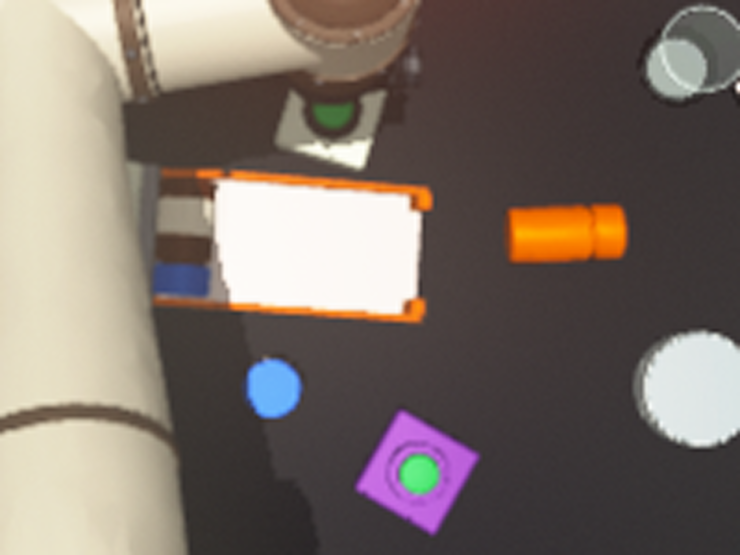

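The bottle lies against the stop: about (289,193) in the top view, with the predicted seat at (289.2,193.8). I'll move over the key and descend.

```bash
python3 -m crank '[[[0.003,0.008,0,0],[0,0,0.015,0],[0,0,0.02,0],[0,0,0.02,0],[0,0,0.015,0],[0,0,0.01,0],[0,0,0,0],[0,0,0,0],[0,0,0,0]]]'
python3 - <<'E'
from h import *
c=capture('side'); im=c['pixels'][140:300,280:430]
cv2.imwrite('pics/side6.png',cv2.resize(im,None,fx=3.7,fy=3.7,interpolation=cv2.INTER_CUBIC))
print(monitor.state()['position'])
E
```

```text
time_s: 11.7
position: [0.6436, -0.0441, 0.0596]
tool_rot: [-3.142, -0.002, -0.038]
contact_force: [0.3, 0.2, 0.7]
opening: -0.001
[ 0.64362983 -0.04401872  0.05976223]
```

View pics/side6.png

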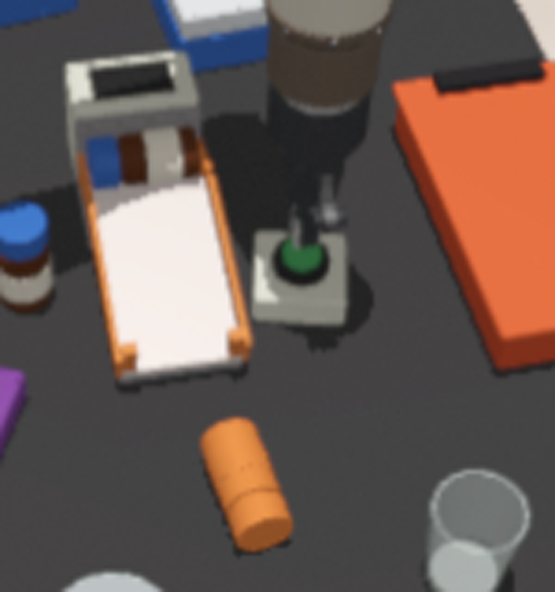

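The tip sits just above the key at (300,240) in the zoomed view, and the bottle is still home. I'll press in small steps.

```bash
python3 -m crank '[[[0,0,0.004,0],[0,0,0.003,0],[0,0,0.003,0],[0,0,0.002,0],[0,0,0.002,0],[0,0,0.001,0],[0,0,0,0],[0,0,0,0]]]'
```

```text
time_s: 12.42
position: [0.6433, -0.0439, 0.046]
tool_rot: [3.141, -0.002, -0.038]
contact_force: [-4.1, 2.0, 13.0]
opening: 0.001
```

```bash
python3 - <<'E'
from h import *
for n in('side','top'):
    c=capture(n); im=c['pixels'][170:240,330:400] if n=='side' else c['pixels'][130:200,300:370]
    cv2.imwrite(f'pics/{n}7.png',cv2.resize(im,None,fx=8,fy=8,interpolation=cv2.INTER_CUBIC))
    print(proj(c,[.643,-.0445,.048]))
s=monitor.state();print(s['position'],s['contact_force'],s['moment'])
E
```

```text
[361.34133837 207.25223862]
[329.86948506 158.68198898]
[ 0.64325925 -0.0439255   0.04600533] [-3.97410052  1.7532182  12.5367132 ] [ 0.38425111  1.09532758 -0.03656942]
```

View pics/side7.png

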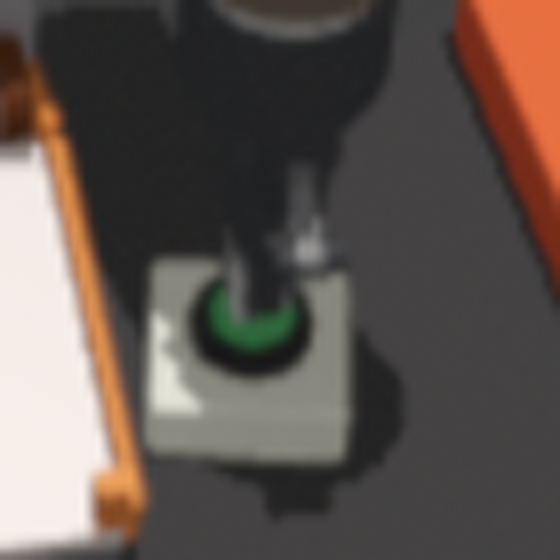

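View pics/top7.png

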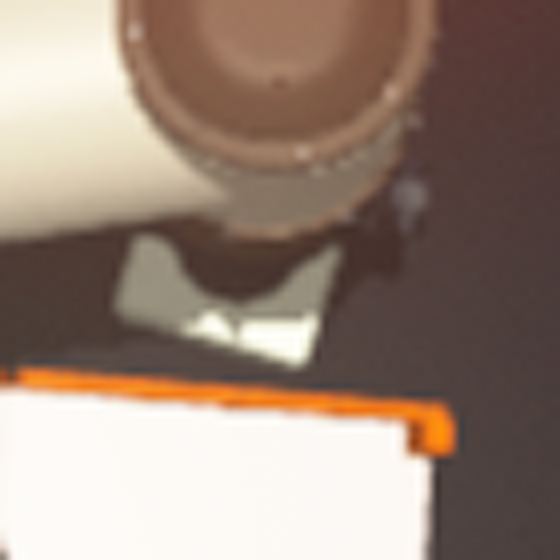

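That is 12.5 N at z = 0.046, which is more than the key spring alone would give. I'll lift and compare the key's height in the pictures.

```bash
python3 -m crank '[[[0,0,-0.003,0],[0,0,0,0],[0,0,0,0]]]'
python3 - <<'E'
from h import *
c=capture('side'); im=c['pixels'][170:240,330:400]
s=monitor.state();print(s['position'],s['contact_force'],s['moment'])
a=cv2.resize(im,None,fx=8,fy=8,interpolation=cv2.INTER_CUBIC)
for q in [(.6433,-.0439+dy,.047) for dy in(-.0145,0,.0145)]+[(.643+dx,-.0445+dy,.048) for dx,dy in((-.016,0),(.016,0),(0,-.016),(0,.016))]:
    p=(proj(c,q)+.44-[330,170])*8; print(q,p); cv2.circle(a,tuple(int(v) for v in p),2,(0,0,255),-1)
b=cv2.imread('pics/side7.png'); b=b[200:440,120:400];a2=a[200:440,120:400]
o=cv2.imread('pics/side0.png')[170:240,330:400]; o=cv2.resize(o,None,fx=8,fy=8,interpolation=cv2.INTER_CUBIC)[200:440,120:400]
cv2.imwrite('pics/cmp.png',cv2.resize(np.hstack([o,b,a2]),None,fx=.95,fy=.95))
E
python3 -m crank '[[[0,0,-0.005,0],[0,0,-0.005,0],[0,0,0,0],[0,0,0,0],[0,0,0,0]]]'
```

```text
time_s: 12.77
position: [0.6432, -0.0439, 0.0471]
tool_rot: [-3.141, -0.002, -0.038]
contact_force: [-0.5, 0.3, 4.8]
opening: 0.002
[ 0.64323817 -0.04391787  0.04687952] [-0.2388903   0.61060575  3.69661053] [ 0.16834188 -0.00107531  0.00327188]
(0.6433, -0.0584, 0.047) [264.68181185 330.95181988]
(0.6433, -0.0439, 0.047) [254.42140313 301.96969278]
(0.6433, -0.029400000000000003, 0.047) [244.29326489 273.37765021]
(0.627, -0.0445, 0.048) [212.81946386 308.20717076]
(0.659, -0.0445, 0.048) [295.51734058 294.8917999 ]
(0.643, -0.0605, 0.048) [265.58887143 333.5654005 ]
(0.643, -0.028499999999999998, 0.048) [243.07386908 269.98618996]
time_s: 13.23
position: [0.6419, -0.0441, 0.0556]
tool_rot: [3.142, 0.002, -0.039]
contact_force: [-1.0, 0.3, 0.4]
opening: -0.003
```

View pics/cmp.png

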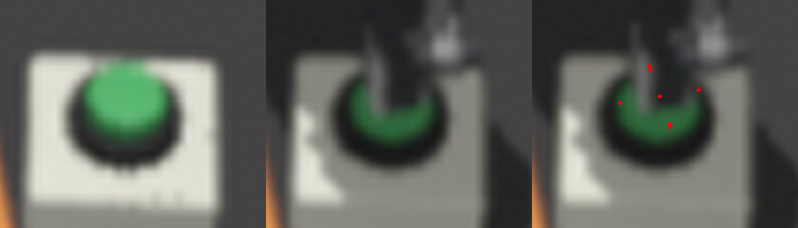

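The tip is inside the key's face, and it still read about 4 N at z = 0.047. I'll press again in 1 mm steps and read the force curve to tell spring from hard stop.

```bash
g(){ grep -E 'position|force' | tr '\n' ' '; echo; }
python3 -m crank '[[[0,-0.0005,0.002,0],[0,0,0,0],[0,0,0,0]]]'|g
python3 -m crank '[[[0,0,0.001,0],[0,0,0,0],[0,0,0,0]]]'|g
python3 -m crank '[[[0,0,0.001,0],[0,0,0,0],[0,0,0,0]]]'|g
python3 -m crank '[[[0,0,0.001,0],[0,0,0,0],[0,0,0,0]]]'|g
python3 -m crank '[[[0,0,0.001,0],[0,0,0,0],[0,0,0,0]]]'|g
python3 -m crank '[[[0,0,0.001,0],[0,0,0,0],[0,0,0,0]]]'|g
python3 -m crank '[[[0,0,0.001,0],[0,0,0,0],[0,0,0,0]]]'|g
python3 -m crank '[[[0,0,0.001,0],[0,0,0,0],[0,0,0,0]]]'|g
python3 -m crank '[[[0,0,0.001,0],[0,0,0,0],[0,0,0,0]]]'|g
python3 -m crank '[[[0,0,0.001,0],[0,0,0,0],[0,0,0,0]]]'|g
python3 -m crank '[[[0,0,0.001,0],[0,0,0,0],[0,0,0,0]]]'|g
```

```text
position: [0.6423, -0.0435, 0.0537] contact_force: [-0.2, -0.2, -0.6] 
position: [0.6426, -0.0435, 0.0532] contact_force: [0.1, 0.0, 0.5] 
position: [0.6427, -0.0435, 0.0523] contact_force: [-0.4, -0.3, 0.5] 
position: [0.6428, -0.0435, 0.0516] contact_force: [-0.5, -0.1, 2.4] 
position: [0.6428, -0.0435, 0.0505] contact_force: [0.3, 0.1, 1.9] 
position: [0.6428, -0.0435, 0.0494] contact_force: [-0.2, 0.1, 2.8] 
position: [0.6428, -0.0435, 0.0484] contact_force: [-1.0, 0.7, 2.8] 
position: [0.6428, -0.0435, 0.0474] contact_force: [-1.0, 0.2, 3.5] 
position: [0.6428, -0.0435, 0.0464] contact_force: [-0.5, 0.4, 5.2] 
position: [0.6428, -0.0435, 0.0461] contact_force: [-2.0, -0.2, 7.3] 
position: [0.6428, -0.0435, 0.046] contact_force: [-3.7, 1.4, 11.5]
```

The curve is clear: first contact at about 0.052, the spring rises to about 5 N at 0.046, then a hard stop. So the key went the full 6 mm, and TCP z simply reads about 4 mm high here. Now I'll release, retreat and check.

```bash
python3 -m crank '[[[0,0,-0.005,0],[0,0,-0.01,0],[0,0,-0.02,0],[0,0,-0.03,0],[0,0,-0.03,0],[0.03,0.03,-0.02,0],[0.03,0.03,0,0],[0.02,0.03,0,0],[0,0,0,0],[0,0,0,0]]]'
python3 -m crank '[[[0,0.03,0,0],[0,0.03,0,0],[0,0.03,0,0],[0,0.03,0,0],[0,0.02,0,0],[0,0,0,0],[0,0,0,0]]]'
python3 - <<'E'
from h import *
for n in('top','side'):
    c=capture(n); im=c['pixels'][130:280,240:440] if n=='top' else c['pixels'][140:300,240:390]
    cv2.imwrite(f'pics/{n}8.png',cv2.resize(im,None,fx=3.7,fy=3.7,interpolation=cv2.INTER_CUBIC))
    print(n,proj(c,[.535,.07,.065]),[(d['at'],round(d['score'],2)) for d in landmark_of(n,'bottle')])
print(monitor.state()['contact_force'])
E
```

```text
time_s: 16.82
position: [0.7153, -0.1343, 0.1551]
tool_rot: [-3.141, 0.002, -0.042]
contact_force: [0.2, -0.1, -0.3]
opening: 0.001
time_s: 17.4
position: [0.7092, -0.2725, 0.1564]
tool_rot: [-3.141, 0.001, -0.04]
contact_force: [0.1, 0.2, 0.4]
opening: -0.0
top [289.18121292 193.81038841] [([292.1, 193.6], 0.85), ([388.2, 194.1], 0.52)]
side [318.14725298 181.56835589] [([320.7, 184.5], 0.86), ([346.2, 269.7], 0.71)]
[ 0.75624662 -0.38409006  0.27650361]
```

View pics/side8.png

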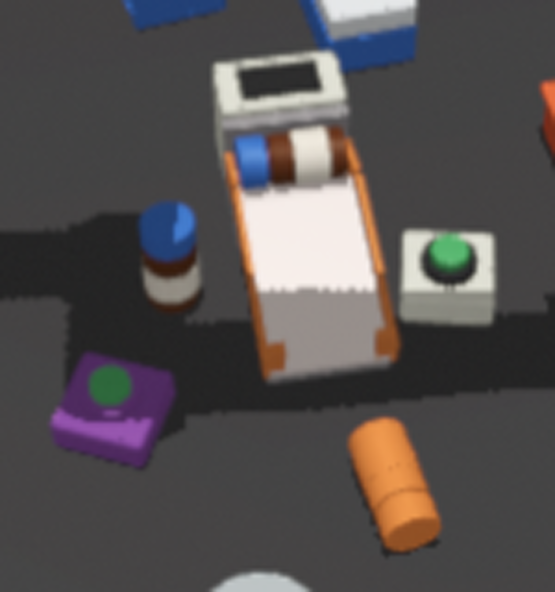

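View pics/top8.png

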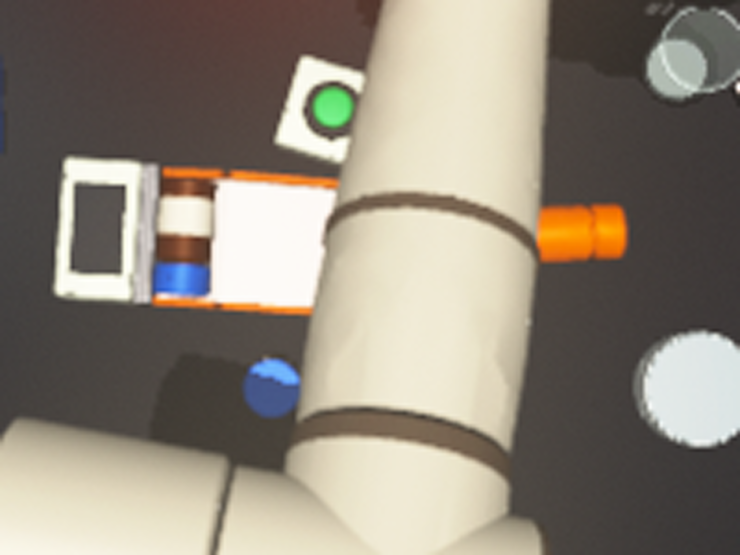

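The bottle is still home against the stop, at (290,156) in the zoomed side view. The key is up, the bystanders in view are where they were, and the robot is touching nothing, so I'm handing in.

```bash
python3 -c "
from h import *
print(job.hand_in(), monitor.state()['time_s'])"
```

```text
the job is handed in; nothing more can be done
the job is handed in; nothing more can be done
```

The bottle is home against the stop, and the green key was then pressed fully down and released. I handed the job in at about 17.5 s.

- **Bottle:** I nudged it up the slope with closed fingertips, with about 3–5 N of contact force in the readings. It rolled over the crest by itself and did not come back. In the last pictures it lies against the stop, within about 3–4 pixels of the projected seat position in both views (roughly 10 mm). That is the scatter of the network's landmarks, so it can't confirm the 5 mm tolerance.
- **Key:** I pressed it twice, both times after the bottle was home. On the second press, force began at a measured tip height of about 0.052 m, rose to about 5 N at 0.046 m, then met a hard stop. That is the full 6 mm of travel. The key is visibly up again.
- **Disagreement:** Those heights are about 4 mm above the stated 48 mm key top. I put this down to an offset in the measured height.
- **Surroundings:** The neighbours I could see in the close-up views had not moved: the spare bottle, the orange and purple look-alikes, and the parts in view of the dishes, tip box and beaker. The tube rack and pipette were mostly outside those views. At the end the arm was clear, with contact force below 1 N.

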